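Stand the fallen bottle up in its bin

TASK

A care-oil bottle has fallen over in the storage bin: tip it upright inside the bin and leave it standing on its foot in the one empty pocket, the one with the rubber mat. Do it down in the bin, never raising the bottle's foot above the rim, do not drop the bottle or let it topple, and leave the jar, the tin and the carton standing in their pockets.

Things in the scene. Friction and masses are not known exactly. Their poses are not given: they have to be found in the camera images.
- bin: Deep open white plastic bin, fixed. Outside 281 x 207 x 75 mm high; walls 4, floor 5 mm thick: inside 273 x 199 x 70 mm deep. Origin: centre of its underside, on the work surface; x along its length, y across, z up. The -y part is a free lane; along the +y wall is a row of four 66 x 66 mm pockets, centred at y = 66.5 and x = -103.5, -34.5, 34.5, 103.5 mm. Its place and yaw vary.
- lane (a point): Centre of the floor of the bin's free lane, 5 mm above the work surface; axes as the bin's. The lane is 273 mm long (x) and 130 mm wide (y), between the bin's -y wall and the pockets. Ribs 3 mm thick, 35 mm high above the bin's floor (tops 40 mm above the work surface) part the pockets from the lane and from one another.
- bottle: Slim round white plastic bottle, 172 mm long: body 42 mm across and 140 mm long from the foot, then a grey cap 28 mm across, 30 mm long. 0.16 to 0.3 kg, centre of mass about 75 mm from the foot. Origin: centre of its flat foot, on the axis; own x runs from foot to cap (up when it stands). Starts lying on the lane's floor, roughly along it, cap towards the bin's +x end; it can roll.
- pad: Dark rubber mat 60 x 60 x 2 mm, fixed on the floor of the one empty pocket (any of the four); its top is 7 mm above the work surface. Origin: centre of its underside, which is the centre of that pocket's floor. Axes as the bin's.
- jar: Bystander: short amber glass jar with a white lid, 50 mm in diameter, 62 mm high, standing loose in one pocket. Origin: centre of its underside, z up.
- tin: Bystander: plain aluminium tin, 48 mm in diameter, 55 mm high, standing loose in one pocket. Origin: centre of its underside, z up.
- carton: Bystander: cardboard carton 46 x 46 x 64 mm high, standing loose in one pocket. Origin: centre of its underside, z up.
Not all that is in view belongs to the job. Of the things that look like the bottle, the largest one is meant.

How it is judged:
On the way:
1. the bottle is brought upright (within about 11 degrees), its foot still below the bin's rim (angle between bottle's own x axis and vertical below 0.2 rad and z of bottle in the frame of bin below 0.075 m), for 0.2 s.
At the end, for the whole second after the job is handed in: The bottle stands still, released, upright within 0.1 rad, foot on the mat of the empty pocket (within 20 mm of its centre, height within about 4 mm); jar, tin and carton stand upright (within 0.15 rad), less than 25 mm from where they were (angle between bottle's own x axis and vertical below 0.1 rad and z of bottle in the frame of pad between -0.001 and 0.006 m and horizontal distance between bottle and pad below 0.02 m and linear speed of bottle below 0.02 m/s and angular speed of bottle below 0.2 rad/s and angle between each of jar, tin, carton's own z axis and vertical below 0.15 rad and distance of each of jar, tin, carton from where it was at the start of the episode below 0.025 m); the robot touches nothing.
It fails at once if the bottle's foot is raised above the bin's rim (z of bottle in the frame of bin above 0.078 m).
It fails at once if the bottle is dropped or topples: it moves faster than 0.5 m/s while no finger holds or touches it (linear speed of bottle above 0.5 m/s and contact force between the fingers and bottle below 0.05 N).
It fails at once if the jar is tipped or knocked out of its place (angle between jar's own z axis and vertical above 0.5 rad or distance of jar from where it was at the start of the episode above 0.04 m).
It fails at once if the tin is tipped or knocked out of its place (angle between tin's own z axis and vertical above 0.5 rad or distance of tin from where it was at the start of the episode above 0.04 m).
It fails at once if the carton is tipped or knocked out of its place (angle between carton's own z axis and vertical above 0.5 rad or distance of carton from where it was at the start of the episode above 0.04 m).
It also fails if it takes over 61 s, if anything falls off the work surface, if the arm or the gripper's body presses on something with over 40 N, if the wrist force passes 120 N, or if a joint passes its speed limit or range.

ROBOT

A 6-joint arm with a two-finger parallel gripper is mounted at the origin on the work surface. World frame = base frame: x ahead of the robot, y to its left, z up, the work surface at z = 0. Lengths are in m, angles in rad, forces in N, time in s.
With the tool pointing down it reaches from about 0.225 to 0.875 m from the base axis. Payload 3.4 kg.
Tool frame: the origin (TCP) lies at the very end of the fingers, on their centre line; the grasp point (between the pads) lies 19 mm behind it; z points along the fingers, y is the direction in which the jaws open and shut (so a half turn about z gives the same grasp; the last joint's range is limited). The gripper opens to 85 mm and grips with 20 to 120 N. Pads are 22 mm wide; open, the fingers measure 114 mm over their backs; the gripper's body (76 mm by 85 mm) begins 54 mm behind the grasp point. The pads swing forward as they close: fully open they stand 13 mm farther back than shut.
Start: joints at [-1.265, 0.276, 1.505, -0, 1.361, -0.121], TCP at [0.238, -0.523, 0.231] pointing down, gripper open.
Joint ranges: [-2.89, 2.89], [-0.75, 2.08], [0.22, 2.7], [-1.18, 4.32], [0.11, 2.71], [-2.7, 2.7]. Speed limits (rad/s): [2.57, 2.57, 3.14, 3.14, 3.14, 3.14].

INTERFACE

Orientations are given as a rotation vector (axis times angle).
In Python, from bench import robot gives the robot as it stands.
- The arm moves only by the tool jog_arm, never from a script. Its argument "rows" is one flat list of numbers, 6 for each row, row after row: the shift along the tool's x, y, z in m, then the turn, a rotation vector about the tool's x, y, z in rad. In form: [x, y, z, ax, ay, az, x, y, z, ax, ay, az, ...]. A call has 1 to 12 rows; each row is the pose to reach, as a shift and turn from the pose commanded when the call began, along the tool's axes at that moment; what a row does not reach only later rows make up. A row lasts 1/12 s, in which the tool goes at most 41.7 mm and 7.16 degrees, less where a joint would pass 70% of its speed; a pose out of reach is approached as far as the arm can. A call with a gripper value outside its range is refused whole. "fingers" is the finger opening in m, from 0 to 0.0854, set as the call begins (left out, the last holds). The fingers move at their own pace and stop on an object; "squeeze" is the grip in N (left out, the last holds). Time passes only in rows, so rows that repeat a pose let the fingers close. It gives the time, the measured TCP pose, the force and the opening at its end, in the units of the state.
- robot.state(): the state, without advancing time (a new reading comes with each control period).
- robot.read_camera(name): name is "scene" or "top"; returns (picture, depth): 480x640x3 uint8, red, green, blue; 480x640 float32, m along the optical axis (not along the pixel's ray), 0 where there is no reading.
- robot.get_calibration(name): a dict with "camera_matrix" (3x3 intrinsics, pixels), "k1" (the pictures are not rectified: a ray, as slopes to the right and down, at radius r is drawn at 1 + k1 r^2 times it, then the intrinsics apply), "R" (3x3) and "t" (3): a world point X has camera coordinates R X + t. Camera axes: x right, y down, z forward; pixel columns grow to the right and rows downward; lengths in m; the calibration is good to about 2 mm. A picture is of the moment at which its call begins. get_calibration takes no time and is no camera call.
- robot.sign_off(): hands the job in, once; it reports no verdict.
The state is a dict: "time_s": time; "qpos": joint angles; "qvel": joint speeds; "joint_torque": joint torques, N m; "tcp_pos": TCP position; "eef_rot": TCP orientation; "ft_force": force on the tool from outside, world axes, zero at the start; "ft_torque": the same for the moment, N m; "grip_width": finger opening in m.
Only numpy, scipy, OpenCV 4.12 (cv2) and the standard library are available. Lean on these libraries where they do the work, as an engineer would, in place of code of your own. Each camera call takes 0.05 s, during which the arm holds its last target.

## Working session

There is one attempt and no reset: what is moved stays moved. The work goes in short steps, Python scripts to look and compute and a tool call to move; the robot and the scene stay as the last step left them, time stands still between calls to the robot, and variables do not carry over. Pictures are saved under pics/ and viewed, and the job is handed in when it is done.

Besides the shell and the picture viewer there is one more tool, called after "Request:" by a JSON object that holds its "op" and its "data". jog_arm: Moves the arm, as the interface text tells. Its arguments: {"type":"object","properties":{"rows":{"type":"array"},"fingers":{"type":"number"},"squeeze":{"type":"number"}},"required":["rows"]}

```bash
ls; mkdir -p pics; python3 - <<'E'
from bench import robot
import cv2,numpy as np
print(robot.state())
for n in("scene","top"):
    p,d=robot.read_camera(n); cv2.imwrite(f"pics/{n}0.png",p[:,:,::-1]); np.savez(f"{n}0.npz",p=p,d=d)
    print(n,robot.get_calibration(n))
E
```

```text
pics
{'time_s': 0.0, 'qpos': array([-1.26497577e+00,  2.76612679e-01,  1.50614009e+00,  1.51722399e-05,
        1.36063933e+00, -1.21009515e-01]), 'qvel': array([-0.00111249, -0.00050071,  0.00067924,  0.00134177,  0.00080535,
        0.00108031]), 'joint_torque': array([-6.81153942e-04, -4.16771865e+01, -2.45807272e+01,  2.34024455e-04,
        1.10220682e-02, -1.18631743e-05]), 'tcp_pos': array([ 0.23788373, -0.52292675,  0.23042682]), 'eef_rot': array([-3.06856892e+00, -6.65000541e-01,  2.37478543e-04]), 'ft_force': array([-0.2191937 ,  0.58168841, -0.14005365]), 'ft_torque': array([-0.00907308, -0.03024531, -0.01761848]), 'grip_width': 0.08519003610131452}
scene {'camera_matrix': array([[450.99467033,   0.        , 320.33406279],
       [  0.        , 450.99467033, 236.56177412],
       [  0.        ,   0.        ,   1.        ]]), 'k1': -0.0351741723157372, 'R': array([[-0.64859771,  0.76096973, -0.01568729],
       [ 0.54655181,  0.45130076, -0.70541388],
       [-0.52971892, -0.46610374, -0.70862202]]), 't': array([ 0.43654776, -0.27508442,  1.19268366])}
top {'camera_matrix': array([[618.52430681,   0.        , 332.49163189],
       [  0.        , 618.52430681, 239.01269938],
       [  0.        ,   0.        ,   1.        ]]), 'k1': -0.2126322282825029, 'R': array([[ 0.01242229, -0.99991768,  0.00321151],
       [-0.98697966, -0.01277652, -0.16033685],
       [ 0.16036469, -0.00117794, -0.98705713]]), 't': array([-0.05680272,  0.63275673,  0.93224937])}
```

View pics/top0.png

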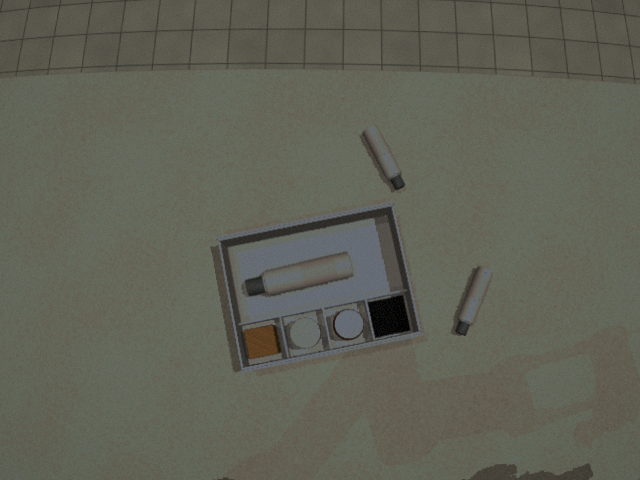

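View pics/scene0.png

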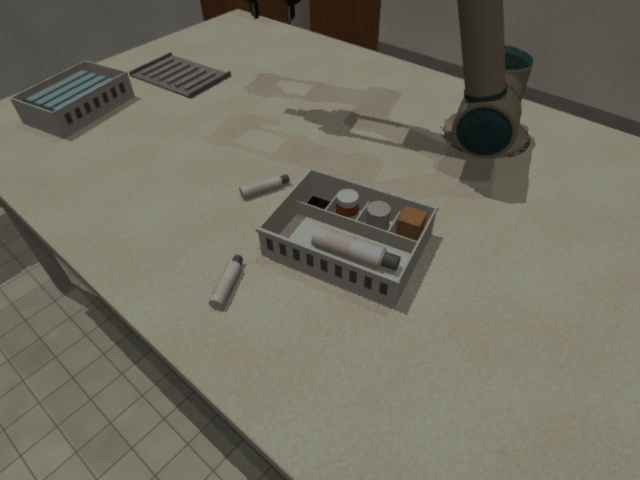

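The top view shows three bottle-like things: one in the bin at about (300,273), and smaller ones outside at (383,157) and (474,300). The one in the bin is the largest and lies in the lane, so it fits. The empty pocket with the dark mat is at about (389,316). Next I'll enlarge and measure.

```bash
cat > h.py <<'E'
import numpy as np,cv2
from bench import robot
def dirs(n,uv):
    c=robot.get_calibration(n);K=c["camera_matrix"]
    uv=np.asarray(uv,float).reshape(-1,1,2)
    q=cv2.undistortPoints(uv,K,np.array([c["k1"],0,0,0.]),).reshape(-1,2)
    return c,np.c_[q,np.ones(len(q))]
def onz(n,uv,z):
    c,d=dirs(n,uv);R,t=c["R"],c["t"];o=-R.T@t;w=d@R
    return o+w*((np.asarray(z)-o[2])/w[:,2])[:,None]
def cloud(n,d):
    v,u=np.nonzero(d>0);c,q=dirs(n,np.c_[u,v]);X=(q*d[v,u][:,None]-c["t"])@c["R"]
    return u,v,X
E
python3 - <<'E'
from h import *
z=np.load("top0.npz");p,d=z["p"],z["d"]
u,v,X=cloud("top",d)
m=(u>200)&(u<440)&(v>190)&(v<385)
print("table",np.median(X[(u<180)&(v>150)&(v<400),2]))
H=X[m];pm=p[v[m],u[m]]
# rim
r=H[(abs(H[:,2]-.075)<.006)]
print(len(r)); 
rect=cv2.minAreaRect((r[:,:2]*1000).astype(np.float32));print("rim",rect,cv2.boxPoints(rect))
big=cv2.resize(p[190:385,200:440],None,fx=3.3,fy=3.0,interpolation=cv2.INTER_CUBIC)
big=np.clip(big.astype(float)*1.8,0,255).astype(np.uint8)
cv2.imwrite("pics/crop.png",big[:,:,::-1])
print("corners px",onz("top",[(219,240),(397,205),(421,334),(241,370)],.075).round(4))
E
```

```text
table -0.0003611108949898973
2976
rim ((556.9840087890625, -27.578689575195312), (213.72340393066406, 284.8331298828125), 12.194622993469238) [[ 422.4505    89.05162]
 [ 482.61664 -189.35445]
 [ 691.5175  -144.209  ]
 [ 631.3514   134.19707]]
corners px [[ 0.6257  0.1284  0.075 ]
 [ 0.685  -0.1493  0.075 ]
 [ 0.4843 -0.1858  0.075 ]
 [ 0.4261  0.0878  0.075 ]]
```

View pics/crop.png

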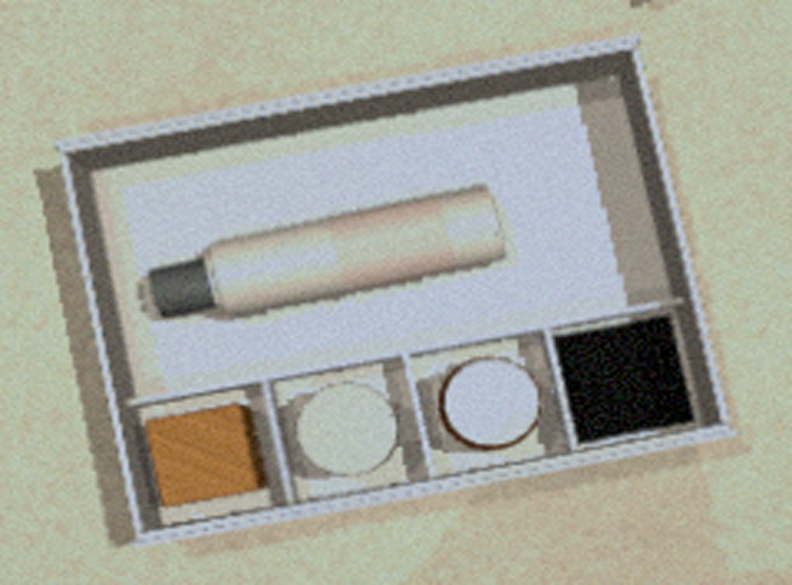

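```bash
cat >> h.py <<'E'
def binframe(rect):  # centre(m), yaw of bin x
    c=np.array(rect[0])/1000
    return c
E
python3 - <<'E'
from h import *
from scipy.optimize import least_squares
res=[]
for n in("top","scene"):
    z=np.load(n+"0.npz");p,d=z["p"],z["d"]
    u,v,X=cloud(n,d)
    m=(abs(X[:,2]-.075)<.004)&(X[:,0]>.4)&(X[:,0]<.72)&(X[:,1]>-.22)&(X[:,1]<.15)
    r=X[m][:,:2]
    # fit: each rim point lies on rectangle mid-wall line (277x203)
    def f(q):
        c,s=np.cos(q[2]),np.sin(q[2]);e=(r-q[:2])@np.array([[c,-s],[s,c]])
        return np.minimum(abs(abs(e[:,0])-.1385),abs(abs(e[:,1])-.1015))*1e3
    s=least_squares(f,[.556,-.029,1.783],loss="soft_l1")
    print(n,len(r),s.x,np.median(f(s.x)));res.append(s.x)
b=(res[0]+0*res[1]);np.save("bin.npy",b)
for n in("top","scene"):
    z=np.load(n+"0.npz");p,d=z["p"],z["d"]
    u,v,X=cloud(n,d)
    c,s=np.cos(b[2]),np.sin(b[2]);B=np.c_[(X[:,:2]-b[:2])@np.array([[c,-s],[s,c]]),X[:,2]]
    m=(abs(B[:,0])<.133)&(B[:,1]<.022)&(B[:,1]>-.09)&(B[:,2]>.016)&(B[:,2]<.055)
    Q=B[m];Q=Q[Q[:,0]<.4]
    body=Q[Q[:,2]>.022]
    print(n,"x range",np.percentile(Q[:,0],[0.5,2,98,99.5]),"zmax",np.percentile(Q[:,2],98))
    def f(q):
        y=Q[:,1]-(q[0]+q[1]*Q[:,0]); 
        k=(Q[:,0]<q[2]+.135)&(Q[:,0]>q[2])
        return np.where(k,np.hypot(y,Q[:,2]-.026)-.021,0)*1e3
    s2=least_squares(lambda q:f([q[0],q[1],-.055]),[-.03,0.],loss="soft_l1")
    print(s2.x, np.median(abs(f([*s2.x,-.055]))))
    for lo in np.arange(-.08,.135,.01):
        k=(Q[:,0]>lo)&(Q[:,0]<lo+.01)
        if k.sum()>5: print("%.3f n%d y[%.3f %.3f] z%.3f"%(lo,k.sum(),*np.percentile(Q[k,1],[2,98]),np.percentile(Q[k,2],95)),end=" | ")
    print()
E
```

```text
top 2493 [ 0.55675494 -0.02765201  1.78338782] 1.5899392277014257
scene 1704 [ 0.55753472 -0.02597018  1.78765785] 1.7248255166036204
top x range [-0.05632988 -0.05390237  0.11000848  0.11356398] zmax 0.04887122980221264
[-0.02813871  0.02551466] 0.787240030355756
-0.060 n116 y[-0.048 -0.010] z0.049 | -0.050 n152 y[-0.047 -0.010] z0.048 | -0.040 n157 y[-0.047 -0.009] z0.048 | -0.030 n158 y[-0.048 -0.009] z0.048 | -0.020 n156 y[-0.047 -0.008] z0.048 | -0.010 n158 y[-0.047 -0.008] z0.048 | -0.000 n161 y[-0.046 -0.008] z0.048 | 0.010 n167 y[-0.047 -0.008] z0.049 | 0.020 n161 y[-0.046 -0.008] z0.048 | 0.030 n164 y[-0.047 -0.007] z0.048 | 0.040 n160 y[-0.046 -0.007] z0.048 | 0.050 n162 y[-0.046 -0.006] z0.048 | 0.060 n164 y[-0.045 -0.006] z0.048 | 0.070 n162 y[-0.045 -0.005] z0.048 | 0.080 n119 y[-0.043 -0.007] z0.045 | 0.090 n104 y[-0.038 -0.012] z0.041 | 0.100 n109 y[-0.038 -0.011] z0.042 | 0.110 n52 y[-0.037 -0.011] z0.041 | 
scene x range [-0.05456185 -0.05215668  0.113218    0.11503917] zmax 0.04884380539189427
[-0.02672105  0.03731945] 0.6224103288521993
-0.060 n61 y[-0.049 -0.018] z0.048 | -0.050 n99 y[-0.050 -0.017] z0.048 | -0.040 n97 y[-0.050 -0.016] z0.048 | -0.030 n111 y[-0.050 -0.016] z0.049 | -0.020 n107 y[-0.048 -0.017] z0.049 | -0.010 n108 y[-0.048 -0.017] z0.049 | -0.000 n114 y[-0.048 -0.014] z0.048 | 0.010 n112 y[-0.048 -0.015] z0.049 | 0.020 n111 y[-0.047 -0.014] z0.048 | 0.030 n109 y[-0.046 -0.014] z0.048 | 0.040 n116 y[-0.047 -0.014] z0.048 | 0.050 n112 y[-0.046 -0.013] z0.048 | 0.060 n116 y[-0.046 -0.013] z0.048 | 0.070 n117 y[-0.046 -0.012] z0.048 | 0.080 n117 y[-0.044 -0.010] z0.046 | 0.090 n80 y[-0.038 -0.015] z0.041 | 0.100 n79 y[-0.037 -0.015] z0.041 | 0.110 n66 y[-0.037 -0.012] z0.041 |
```

Sizes check out: bottle length about 171 mm, diameter about 40 mm, top at z 0.048. The foot is at bin x ≈ -0.056. I'll grasp 115 mm from the foot with the tool leaned 20° towards the cap, so it ends 20° above horizontal.

```bash
cat >> h.py <<'E'
from scipy.spatial.transform import Rotation as Ro
BX,BY,BT=0.5571,-0.0268,1.7855
def b2w(x,y,z):
    c,s=np.cos(BT),np.sin(BT);return np.array([BX+c*x-s*y,BY+s*x+c*y,z])
def w2b(P):
    c,s=np.cos(BT),np.sin(BT);d=np.asarray(P)[:2]-[BX,BY];return np.array([c*d[0]+s*d[1],-s*d[0]+c*d[1],P[2]])
def tool(yaw,tilt): # tool x along yaw, z down, then turned +tilt about tool y
    c,s=np.cos(yaw),np.sin(yaw)
    return Ro.from_matrix(np.array([[c,s,0],[s,-c,0],[0,0,-1.]]))*Ro.from_rotvec([0,tilt,0])
def rel(P,R,ref=None):
    if ref is None:
        s=robot.state();ref=(s["tcp_pos"],Ro.from_rotvec(s["eef_rot"]))
    return np.r_[ref[1].inv().apply(np.asarray(P)-ref[0]),(ref[1].inv()*R).as_rotvec()].round(4)
E
python3 - <<'E'
from h import *
g=b2w(.059,-.0265,.026);print("grip",g)
R=tool(1.814,np.radians(-20));z=R.apply([0,0,1]);print(z)
for back in(.15,): print(rel(g+z*(.013-back),R), g+z*(.013-back))
E
```

```text
grip [0.57042113 0.03649137 0.026     ]
[ 0.08236298 -0.33195499 -0.93969262]
[ 0.5429 -0.4175  0.0766 -0.2432 -0.2923 -1.3719] [0.5591374  0.0819692  0.15473789]
```

Request:
{"op": "jog_arm", "data": {"rows": [0.14,-0.105,0.01,-0.06,-0.07,-0.34,0.27,-0.21,0.02,-0.12,-0.145,-0.685,0.27,-0.21,0.02,-0.12,-0.145,-0.685,0.27,-0.21,0.02,-0.12,-0.145,-0.685,0.27,-0.21,0.02,-0.12,-0.145,-0.685,0.27,-0.21,0.02,-0.12,-0.145,-0.685,0.27,-0.21,0.02,-0.12,-0.145,-0.685,0.27,-0.21,0.02,-0.12,-0.145,-0.685,0.27,-0.21,0.02,-0.12,-0.145,-0.685,0.27,-0.21,0.02,-0.12,-0.145,-0.685,0.27,-0.21,0.02,-0.12,-0.145,-0.685,0.27,-0.21,0.02,-0.12,-0.145,-0.685], "fingers": 0.0854, "squeeze": 60}}

```text
time_s: 1.1
tcp_pos: [0.3965, -0.2216, 0.2113]
eef_rot: [2.54, 1.58, -0.172]
ft_force: [0.5, -1.0, 0.7]
grip_width: 0.0854
```

```bash
python3 - <<'E'
from h import *
s=robot.state();print(s["time_s"],s["qpos"].round(3),s["tcp_pos"],s["qvel"].round(3),s["ft_force"])
g=b2w(.059,-.0265,.026)
R=tool(1.814,np.radians(-20));z=R.apply([0,0,1])
print(rel(g+z*(.013-.15),R))
E
```

```text
1.1 [-0.527  0.078  1.827 -0.184  1.168 -0.003] [ 0.39645691 -0.22158179  0.21127503] [-0.022  0.002 -0.002  0.001  0.001  0.001] [ 0.5286947  -0.99719102  0.6610886 ]
[ 0.3488  0.0101 -0.0034 -0.1223 -0.1456 -0.6877]
```

Request:
{"op": "jog_arm", "data": {"rows": [0.175,0.005,-0.002,-0.06,-0.07,-0.34,0.349,0.01,-0.003,-0.122,-0.146,-0.688,0.349,0.01,-0.003,-0.122,-0.146,-0.688,0.349,0.01,-0.003,-0.122,-0.146,-0.688,0.349,0.01,-0.003,-0.122,-0.146,-0.688,0.349,0.01,-0.003,-0.122,-0.146,-0.688,0.349,0.01,-0.003,-0.122,-0.146,-0.688,0.349,0.01,-0.003,-0.122,-0.146,-0.688,0.349,0.01,-0.003,-0.122,-0.146,-0.688,0.349,0.01,-0.003,-0.122,-0.146,-0.688,0.349,0.01,-0.003,-0.122,-0.146,-0.688,0.349,0.01,-0.003,-0.122,-0.146,-0.688]}}

```text
time_s: 2.1
tcp_pos: [0.5588, 0.081, 0.1546]
eef_rot: [1.758, 2.244, -0.312]
ft_force: [0.2, 1.2, 0.1]
grip_width: 0.0851
```

```bash
python3 - <<'E'
from h import *
s=robot.state();print(s["time_s"],s["qpos"].round(3),s["tcp_pos"],s["ft_force"])
g=b2w(.059,-.0265,.026)
R=tool(1.814,np.radians(-20));z=R.apply([0,0,1])
print(rel(g+z*(.013-.15),R),rel(g+z*.013,R))
p,d=robot.read_camera("scene");cv2.imwrite("pics/s1.png",p[:,:,::-1])
E
```

```text
2.1 [ 0.242  0.336  1.676 -0.383  1.16   0.16 ] [0.55876874 0.0810003  0.15460336] [0.17270465 1.22297692 0.14820426]
[ 0.0008  0.0006 -0.0004 -0.0018  0.0007 -0.001 ] [ 0.0009  0.0009  0.1496 -0.0018  0.0007 -0.001 ]
```

View pics/s1.png

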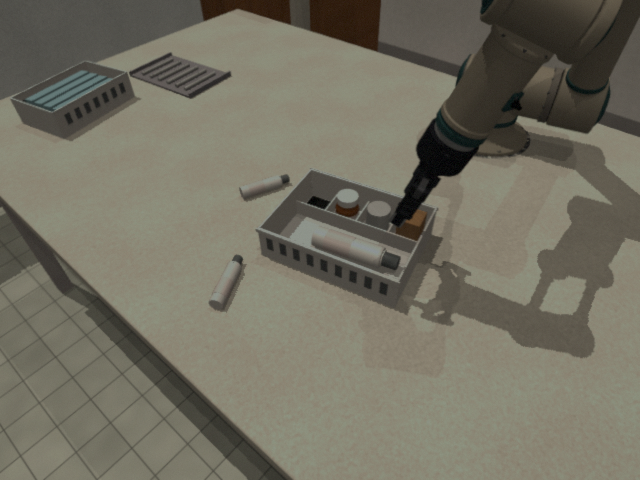

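Request:
{"op": "jog_arm", "data": {"rows": [0.001,0.001,0.02,0,0.0,0,0.001,0.001,0.04,-0.002,0.001,-0.001,0.001,0.001,0.06,-0.002,0.001,-0.001,0.001,0.001,0.08,-0.002,0.001,-0.001,0.001,0.001,0.1,-0.002,0.001,-0.001,0.001,0.001,0.1,-0.002,0.001,-0.001], "fingers": 0.062}}

```text
time_s: 2.65
tcp_pos: [0.5652, 0.0481, 0.0578]
eef_rot: [1.759, 2.248, -0.315]
ft_force: [-0.8, -0.1, -0.2]
grip_width: 0.062
```

```bash
python3 - <<'E'
from h import *
s=robot.state();print(s["time_s"],s["qpos"].round(3),s["tcp_pos"],s["ft_force"],s["grip_width"])
g=b2w(.059,-.0265,.026)
R=tool(1.814,np.radians(-20));z=R.apply([0,0,1])
print(rel(g+z*.016,R))
p,d=robot.read_camera("top");
big=cv2.resize(p[190:385,200:440],None,fx=3.3,fy=3.0,interpolation=cv2.INTER_CUBIC)
cv2.imwrite("pics/t2.png",np.clip(big.astype(float)*1.8,0,255).astype(np.uint8)[:,:,::-1])
E
```

```text
2.65 [ 0.181  0.434  1.802 -0.437  0.936  0.206] [0.56521484 0.04807806 0.05776958] [-0.76474817 -0.10491584 -0.24057513] 0.06200887853492441
[-0.0009  0.0025  0.0501 -0.0051 -0.0013  0.0006]
```

View pics/t2.png

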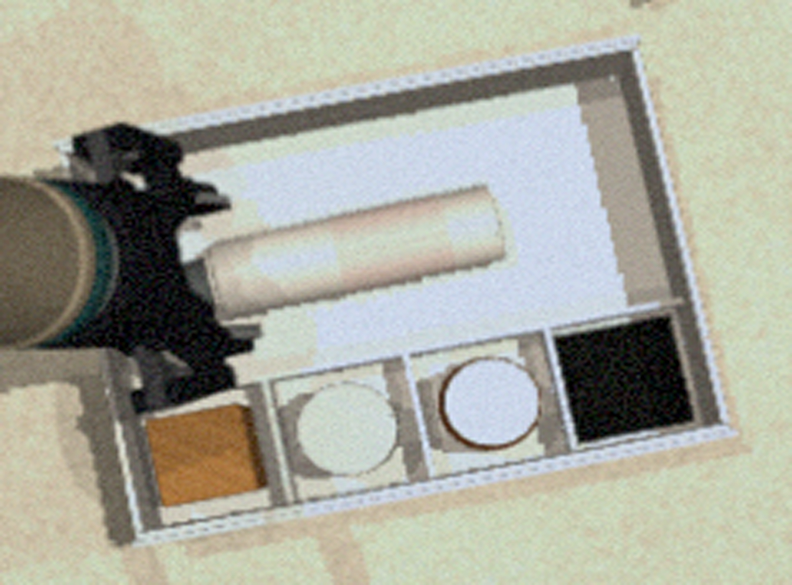

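Request:
{"op": "jog_arm", "data": {"rows": [0,0.001,0.012,-0.002,-0.001,0,-0.001,0.002,0.025,-0.005,-0.001,0,-0.001,0.002,0.037,-0.005,-0.001,0,-0.001,0.002,0.045,-0.005,-0.001,0,-0.001,0.002,0.05,-0.005,-0.001,0,-0.001,0.002,0.05,-0.005,-0.001,0,-0.001,0.002,0.05,-0.005,-0.001,0]}}

```text
time_s: 3.28
tcp_pos: [0.5751, 0.0342, 0.0144]
eef_rot: [1.751, 2.244, -0.3]
ft_force: [0.1, 1.0, -0.4]
grip_width: 0.062
```

```bash
python3 - <<'E'
from h import *
s=robot.state();print(s["time_s"],s["tcp_pos"],s["ft_force"],w2b(s["tcp_pos"]))
g=b2w(.059,-.0265,.026)
R=tool(1.814,np.radians(-20));z=R.apply([0,0,1])
print(rel(g+z*.016,R))
p,d=robot.read_camera("top");
big=cv2.resize(p[190:385,200:440],None,fx=3.3,fy=3.0,interpolation=cv2.INTER_CUBIC)
cv2.imwrite("pics/t3.png",np.clip(big.astype(float)*1.8,0,255).astype(np.uint8)[:,:,::-1])
E
```

```text
3.2833 [0.57506275 0.034237   0.01435168] [ 0.08645946  0.9853872  -0.43735588] [ 0.05580845 -0.03055473  0.01435168]
[-0.0009 -0.004   0.0039  0.0083 -0.      0.0012]
```

View pics/t3.png

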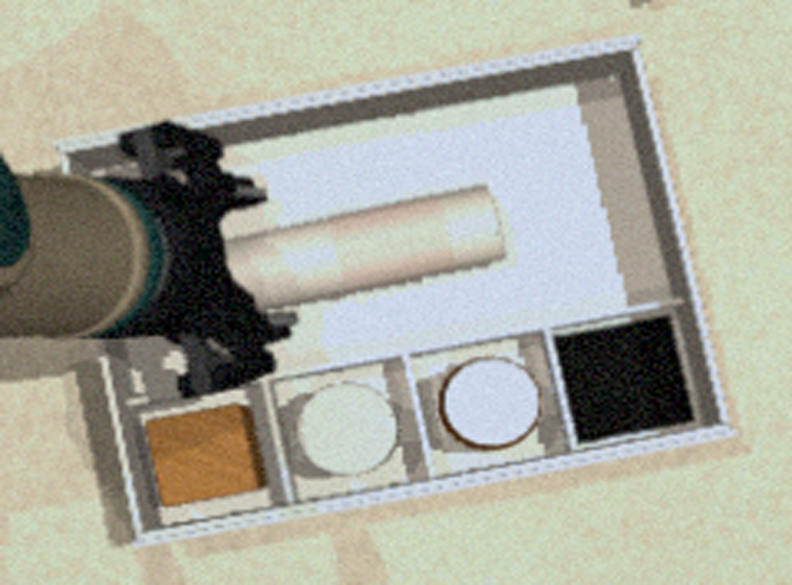

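```bash
python3 - <<'E'
from h import *
g=b2w(.059,-.0265,.026)
R=tool(1.814,np.radians(-20));z=R.apply([0,0,1])
print(rel(g+z*.016,R),robot.state()["qvel"].round(3))
p,d=robot.read_camera("scene");print(rel(g+z*.016,R));
cv2.imwrite("pics/s3.png",cv2.resize(np.clip(p[140:340,230:500].astype(float)*1.6,0,255).astype(np.uint8)[:,:,::-1],None,fx=2.9,fy=2.9))
E
```

```text
[-0.0009 -0.0042  0.0041  0.0089 -0.      0.0013] [ 0.003  0.    -0.002  0.001 -0.002  0.   ]
[-0.0011 -0.0043  0.0041  0.0091 -0.0001  0.0015]
```

View pics/s3.png

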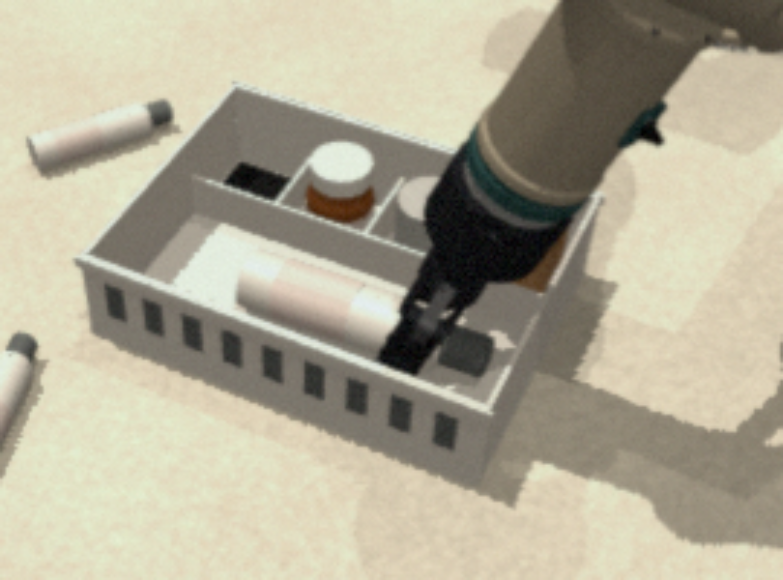

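Request:
{"op": "jog_arm", "data": {"rows": [-0.001,-0.002,0.002,0.005,0,0.001,-0.001,-0.004,0.004,0.009,0,0.001,-0.001,-0.004,0.004,0.009,0,0.001,-0.001,-0.004,0.004,0.009,0,0.001]}}

```text
time_s: 3.72
tcp_pos: [0.5713, 0.0312, 0.0101]
eef_rot: [1.756, 2.247, -0.312]
ft_force: [-0.2, -0.8, -0.2]
grip_width: 0.0621
```

```bash
python3 - <<'E'
from h import *
g=b2w(.059,-.0265,.026)
R=tool(1.814,np.radians(-20));z=R.apply([0,0,1])
print(rel(g+z*.016,R),robot.state()["qvel"].round(3),robot.state()["tcp_pos"],robot.state()["ft_force"])
E
```

```text
[-0.0004  0.0005 -0.0007 -0.0018 -0.0002  0.001 ] [ 0.    -0.    -0.005  0.    -0.003  0.   ] [0.57125774 0.03115094 0.01014546] [-0.22646232 -0.78604023 -0.21473194]
```

Good. Closing the fingers.

Request:
{"op": "jog_arm", "data": {"rows": [0,0,0,0,0,0,0,0,0,0,0,0,0,0,0,0,0,0,0,0,0,0,0,0,0,0,0,0,0,0,0,0,0,0,0,0,0,0,0,0,0,0,0,0,0,0,0,0], "fingers": 0.03, "squeeze": 60}}

```text
time_s: 4.38
tcp_pos: [0.5713, 0.0312, 0.0105]
eef_rot: [1.756, 2.246, -0.311]
ft_force: [-2.5, 2.1, 5.3]
grip_width: 0.0403
```

```bash
python3 - <<'E'
from h import *
s=robot.state();print(s["time_s"],s["grip_width"],s["ft_force"],s["tcp_pos"],w2b(s["tcp_pos"]),s["qpos"].round(3))
E
```

```text
4.3833 0.040294754033314305 [-2.5439971   2.14675428  5.33447464] [0.57133314 0.03122226 0.01049074] [ 0.05365756 -0.02626844  0.01049074] [ 0.15   0.496  1.849 -0.482  0.825  0.242]
```

```bash
cat > path.py <<'E'
from h import *
import sys
YAW=1.814
def pose(th,xg,yg,m):  # th deg bottle elevation, bin-frame grip xy, foot-edge clearance over floor
    t=np.radians(th);G=b2w(xg,yg,.005+m+.021*np.cos(t)+.115*np.sin(t))
    R=tool(YAW,np.radians(-20)+t)
    return G+R.apply([0,0,.016]),R
def rows(lst):
    s=robot.state();ref=(s["tcp_pos"],Ro.from_rotvec(s["eef_rot"]))
    for a in lst: print(", ".join("%g"%round(x,3) for x in rel(*pose(*a),ref)))
E
python3 - <<'E'
from path import *
rows([(0,.059,-.0265,.005),(0,.059,-.0265,.010)]+[(3*k,.059-.0007*3*k,-.0265,.010) for k in range(1,11)])
E
```

```text
-0.002, 0, -0.005, -0.002, -0, 0.001
-0.004, 0, -0.01, -0.002, -0, 0.001
-0.007, 0, -0.015, -0.002, 0.052, 0.001
-0.01, 0, -0.02, -0.002, 0.104, 0.001
-0.013, 0, -0.024, -0.002, 0.157, 0.001
-0.016, 0, -0.029, -0.002, 0.209, 0
-0.019, 0, -0.034, -0.002, 0.262, 0
-0.022, -0, -0.039, -0.002, 0.314, 0
-0.025, -0, -0.043, -0.002, 0.366, 0
-0.028, -0, -0.048, -0.002, 0.419, 0
-0.031, -0, -0.052, -0.002, 0.471, 0
-0.034, -0, -0.056, -0.002, 0.523, 0
```

Request:
{"op": "jog_arm", "data": {"rows": [-0.002,0,-0.005,-0.002,0,0.001,-0.004,0,-0.01,-0.002,0,0.001,-0.007,0,-0.015,-0.002,0.052,0.001,-0.01,0,-0.02,-0.002,0.104,0.001,-0.013,0,-0.024,-0.002,0.157,0.001,-0.016,0,-0.029,-0.002,0.209,0,-0.019,0,-0.034,-0.002,0.262,0,-0.022,0,-0.039,-0.002,0.314,0,-0.025,0,-0.043,-0.002,0.366,0,-0.028,0,-0.048,-0.002,0.419,0,-0.031,0,-0.052,-0.002,0.471,0,-0.034,0,-0.056,-0.002,0.523,0]}}

```text
time_s: 5.38
tcp_pos: [0.5748, 0.0183, 0.075]
eef_rot: [-1.847, -2.363, -0.164]
ft_force: [-0.4, -0.0, -1.9]
grip_width: 0.0405
```

```bash
python3 - <<'E'
from path import *
s=robot.state();print(s["time_s"],s["qpos"].round(3),s["ft_force"].round(2),s["grip_width"])
p,d=robot.read_camera("scene")
cv2.imwrite("pics/s4.png",cv2.resize(np.clip(p[140:340,230:500].astype(float)*1.6,0,255).astype(np.uint8)[:,:,::-1],None,fx=2.9,fy=2.9))
rows([(30+3*k,.038-.0007*3*k,-.0265,.010) for k in range(0,11)])
E
```

```text
5.3833 [-0.192  0.431  1.701  0.18   1.091 -0.526] [-0.44 -0.05 -1.89] 0.04050890668928373
0.003, -0.001, 0.001, 0.003, -0.001, -0
0.002, -0.001, -0.004, 0.003, 0.052, -0
0.002, -0.002, -0.009, 0.003, 0.104, -0
0.002, -0.002, -0.013, 0.003, 0.156, -0
0.001, -0.002, -0.018, 0.003, 0.209, -0
0, -0.002, -0.022, 0.003, 0.261, -0
-0, -0.002, -0.026, 0.003, 0.314, 0
-0.001, -0.002, -0.029, 0.003, 0.366, 0
-0.002, -0.002, -0.033, 0.003, 0.418, 0
-0.003, -0.002, -0.036, 0.003, 0.471, 0
-0.004, -0.002, -0.039, 0.003, 0.523, 0
```

View pics/s4.png

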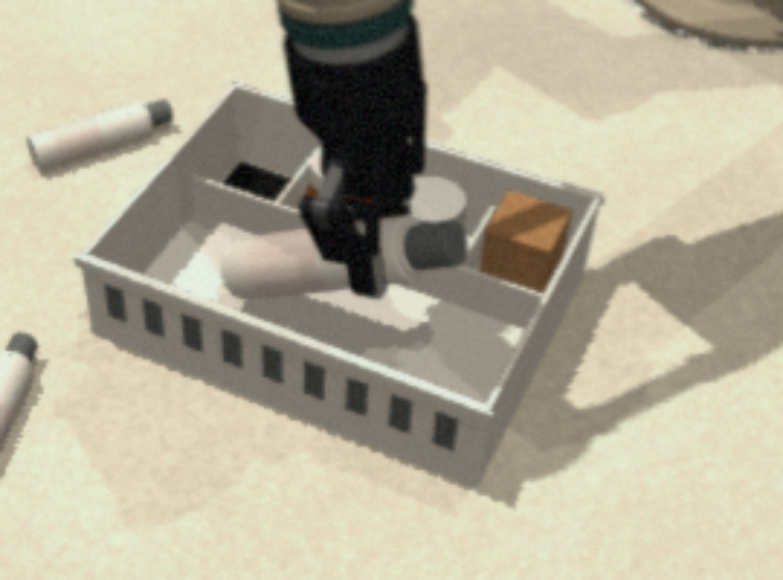

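The bottle is lifting at the cap, held firmly. Its foot is at crop pixel (235,270) and its cap at (435,245). Continuing the turn.

Request:
{"op": "jog_arm", "data": {"rows": [0.002,-0.001,-0.004,0.003,0.052,0,0.002,-0.002,-0.009,0.003,0.104,0,0.002,-0.002,-0.013,0.003,0.156,0,0.001,-0.002,-0.018,0.003,0.209,0,0,-0.002,-0.022,0.003,0.261,0,0,-0.002,-0.026,0.003,0.314,0,-0.001,-0.002,-0.029,0.003,0.366,0,-0.002,-0.002,-0.033,0.003,0.418,0,-0.003,-0.002,-0.036,0.003,0.471,0,-0.004,-0.002,-0.039,0.003,0.523,0]}}

```text
time_s: 6.27
tcp_pos: [0.5754, 0.0072, 0.1117]
eef_rot: [-1.56, -1.996, -0.563]
ft_force: [-0.5, 0.2, -2.2]
grip_width: 0.0404
```

```bash
python3 - <<'E'
from path import *
s=robot.state();print(s["time_s"],s["qpos"].round(3),s["ft_force"].round(2),s["grip_width"])
p,d=robot.read_camera("scene")
cv2.imwrite("pics/s5.png",cv2.resize(np.clip(p[140:340,230:500].astype(float)*1.6,0,255).astype(np.uint8)[:,:,::-1],None,fx=2.9,fy=2.9))
rows([(60+3*k,.017-.0007*3*k,-.0265,.010+.001*k) for k in range(0,11)])
E
```

```text
6.2667 [-0.438  0.573  1.557  0.521  1.508 -0.849] [-0.5   0.23 -2.2 ] 0.04042786398466925
0.001, 0.001, -0.002, -0.003, 0, -0.003
0.002, 0.001, -0.006, -0.003, 0.053, -0.003
0.003, 0.001, -0.009, -0.003, 0.105, -0.003
0.004, 0.001, -0.012, -0.003, 0.158, -0.003
0.005, 0.001, -0.015, -0.003, 0.21, -0.003
0.005, 0.001, -0.018, -0.003, 0.262, -0.003
0.005, 0.001, -0.021, -0.003, 0.315, -0.003
0.005, 0.001, -0.023, -0.003, 0.367, -0.003
0.004, 0, -0.025, -0.002, 0.419, -0.003
0.004, 0, -0.027, -0.002, 0.472, -0.003
0.003, 0, -0.029, -0.002, 0.524, -0.003
```

View pics/s5.png

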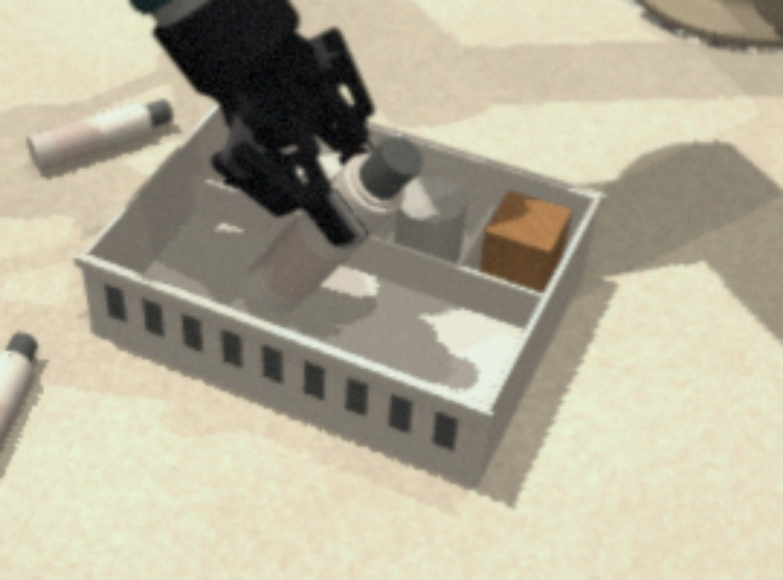

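Request:
{"op": "jog_arm", "data": {"rows": [0.002,0.001,-0.006,-0.003,0.053,-0.003,0.003,0.001,-0.009,-0.003,0.105,-0.003,0.004,0.001,-0.012,-0.003,0.158,-0.003,0.005,0.001,-0.015,-0.003,0.21,-0.003,0.005,0.001,-0.018,-0.003,0.262,-0.003,0.005,0.001,-0.021,-0.003,0.315,-0.003,0.005,0.001,-0.023,-0.003,0.367,-0.003,0.004,0,-0.025,-0.002,0.419,-0.003,0.004,0,-0.027,-0.002,0.472,-0.003,0.003,0,-0.029,-0.002,0.524,-0.003,0.003,0,-0.029,-0.002,0.524,-0.003]}}

```text
time_s: 7.23
tcp_pos: [0.5791, -0.0086, 0.1331]
eef_rot: [-1.248, -1.594, -0.869]
ft_force: [-1.0, 0.2, -2.6]
grip_width: 0.0405
```

```bash
python3 - <<'E'
from path import *
s=robot.state();print(s["time_s"],s["qpos"].round(3),s["ft_force"].round(2),s["grip_width"])
for n in("scene","top"):
    p,d=robot.read_camera(n);np.savez(n+"6.npz",p=p,d=d)
    u,v,X=cloud(n,d);B=np.array([w2b(x) for x in X[(u>180)&(u<460)&(v>120)&(v<400)]])
    uu=(u>180)&(u<460)&(v>120)&(v<400); px=p[v[uu],u[uu]].astype(int)
    m=(abs(B[:,0]+.004)<.035)&(abs(B[:,1]+.0265)<.03)&(B[:,2]>.02)
    for lo in np.arange(.02,.24,.01):
        k=m&(B[:,2]>lo)&(B[:,2]<lo+.01)&(px.max(1)>55)
        if k.sum()>4: print("%.2f n%d x[%.3f %.3f] y[%.3f %.3f]"%(lo,k.sum(),*np.percentile(B[k,0],[3,97]),*np.percentile(B[k,1],[3,97])))
    print()
    if n=="scene":c=p[110:340,200:500]
    else:c=p[190:385,200:440]
    cv2.imwrite(f"pics/{n}6.png",cv2.resize(np.clip(c.astype(float)*1.6,0,255).astype(np.uint8)[:,:,::-1],None,fx=2.6,fy=2.6))
E
```

```text
7.2333 [-0.568  0.807  1.452  0.745  1.885 -0.976] [-0.97  0.23 -2.64] 0.040498394084460376
0.02 n47 x[-0.018 0.018] y[-0.045 -0.027]
0.03 n80 x[-0.016 0.018] y[-0.046 -0.020]
0.04 n77 x[-0.016 0.018] y[-0.046 -0.026]
0.05 n78 x[-0.015 0.019] y[-0.046 -0.024]
0.06 n80 x[-0.016 0.019] y[-0.047 -0.024]
0.07 n86 x[-0.016 0.019] y[-0.047 -0.023]
0.08 n86 x[-0.016 0.018] y[-0.047 -0.024]
0.09 n92 x[-0.016 0.019] y[-0.047 -0.024]
0.10 n97 x[-0.016 0.018] y[-0.047 -0.021]
0.11 n82 x[-0.014 0.018] y[-0.046 -0.022]
0.12 n44 x[0.007 0.019] y[-0.050 -0.023]
0.13 n42 x[0.011 0.018] y[-0.052 -0.023]
0.14 n96 x[-0.007 0.018] y[-0.052 -0.001]
0.15 n149 x[-0.018 0.018] y[-0.053 -0.026]
0.16 n160 x[-0.020 0.017] y[-0.046 -0.015]
0.19 n124 x[-0.013 0.009] y[-0.039 -0.015]

0.10 n8 x[-0.023 0.018] y[-0.027 -0.015]
0.12 n8 x[-0.022 0.015] y[-0.022 -0.010]
0.13 n16 x[-0.024 0.013] y[-0.047 -0.000]
0.14 n88 x[-0.023 0.015] y[-0.054 -0.000]
0.15 n134 x[-0.019 0.013] y[-0.053 -0.001]
0.16 n287 x[-0.021 0.017] y[-0.044 -0.008]
0.19 n293 x[-0.014 0.009] y[-0.038 -0.016]
```

View pics/scene6.png

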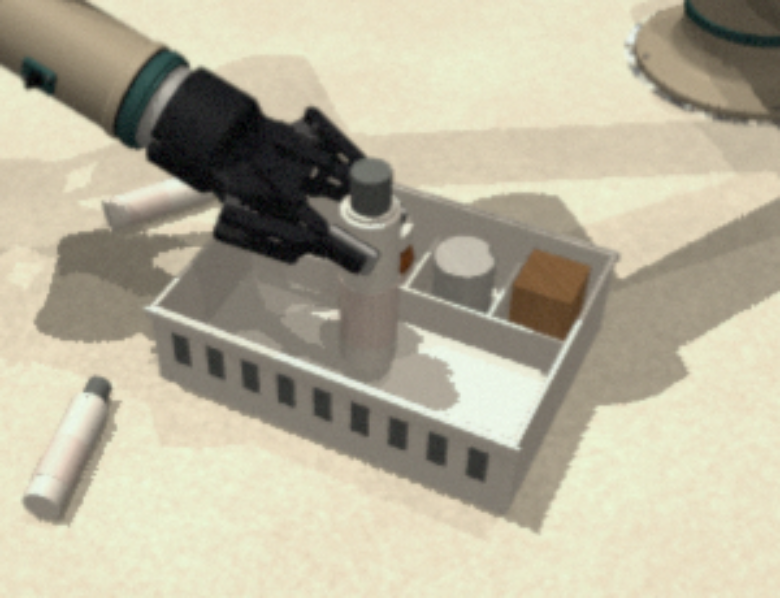

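View pics/top6.png

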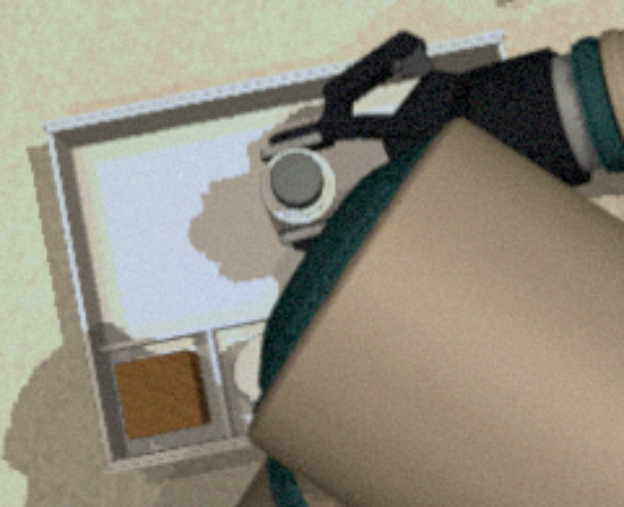

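```bash
cat >> path.py <<'E'
def up(xg,yg,fz,yaw,tilt=70.):
    G=b2w(xg,yg,fz+.115);R=tool(yaw,np.radians(tilt));return G+R.apply([0,0,.016]),R
def rowsu(lst):
    s=robot.state();ref=(s["tcp_pos"],Ro.from_rotvec(s["eef_rot"]))
    for a in lst: print(", ".join("%g"%round(x,3) for x in rel(*up(*a),ref)))
E
python3 - <<'E'
from path import *
for n in("scene","top"):
    z=np.load(n+"6.npz");u,v,X=cloud(n,z["d"]);k=(X[:,2]>.185)&(X[:,2]<.21)&(np.hypot(*(X[:,:2]-b2w(-.002,-.027,0)[:2]).T)<.01)
    print(n,k.sum(),np.median(X[k,2]))
s=robot.state();P=s["tcp_pos"]-Ro.from_rotvec(s["eef_rot"]).apply([0,0,.016]);R=Ro.from_rotvec(s["eef_rot"]).as_matrix();print("G",w2b(P),"tilt",np.degrees(np.arccos(-R[2,2])),"jaw z",R[2,1])
L=[(-.004,-.0265,.035,1.814),(-.004,-.0265,.045,1.814),(-.004,-.0265,.052,1.814)]+[(-.004-.0115*k,-.0265,.052,1.814-.06*k) for k in range(1,10)]
rowsu(L)
E
```

```text
scene 70 0.19397905352689682
top 172 0.19401299821084703
G [-0.00124001 -0.02616246  0.14071811] tilt 69.82619292747182 jaw z -0.00043050858466808783
0.008, 0, -0.006, -0.002, 0.003, 0
0.017, 0, -0.009, -0.002, 0.003, 0
0.024, 0, -0.012, -0.002, 0.003, 0
0.02, 0.001, -0.022, -0.058, 0.003, 0.021
0.016, 0.001, -0.033, -0.115, 0.003, 0.042
0.012, 0.002, -0.044, -0.171, 0.003, 0.062
0.008, 0.002, -0.055, -0.228, 0.003, 0.083
0.004, 0.003, -0.066, -0.284, 0.003, 0.103
-0, 0.004, -0.077, -0.34, 0.003, 0.124
-0.004, 0.004, -0.088, -0.396, 0.003, 0.145
-0.008, 0.004, -0.1, -0.453, 0.003, 0.165
-0.013, 0.005, -0.111, -0.509, 0.003, 0.186
```

Request:
{"op": "jog_arm", "data": {"rows": [0.008,0,-0.006,-0.002,0.003,0,0.017,0,-0.009,-0.002,0.003,0,0.024,0,-0.012,-0.002,0.003,0,0.02,0.001,-0.022,-0.058,0.003,0.021,0.016,0.001,-0.033,-0.115,0.003,0.042,0.012,0.002,-0.044,-0.171,0.003,0.062,0.008,0.002,-0.055,-0.228,0.003,0.083,0.004,0.003,-0.066,-0.284,0.003,0.103,0,0.004,-0.077,-0.34,0.003,0.124,-0.004,0.004,-0.088,-0.396,0.003,0.145,-0.008,0.004,-0.1,-0.453,0.003,0.165,-0.013,0.005,-0.111,-0.509,0.003,0.186]}}

```text
time_s: 8.33
tcp_pos: [0.6107, -0.113, 0.1639]
eef_rot: [-1.714, -1.267, -1.204]
ft_force: [0.7, 1.1, -2.4]
grip_width: 0.0406
```

```bash
cat >> path.py <<'E'
def rep():
    s=robot.state();R=Ro.from_rotvec(s["eef_rot"]);P=s["tcp_pos"]-R.apply([0,0,.016]);M=R.as_matrix()
    print(s["time_s"],s["qpos"].round(3),"F",s["ft_force"].round(2),s["grip_width"],"G",w2b(P).round(4),"tilt",np.degrees(np.arccos(-M[2,2])).round(2),"jawz",M[2,1].round(4),"yaw",np.arctan2(M[1,2],M[0,2]).round(3))
E
python3 - <<'E'
from path import *
rep()
rowsu([(-.1035,-.0265+.0093*k,.052,1.274) for k in range(0,11)])
p,d=robot.read_camera("scene");c=p[110:340,200:500]
cv2.imwrite("pics/s7.png",cv2.resize(np.clip(c.astype(float)*1.6,0,255).astype(np.uint8)[:,:,::-1],None,fx=2.6,fy=2.6))
E
```

```text
8.3333 [-0.816  0.696  1.628  0.966  1.676 -0.881] F [ 0.69  1.06 -2.38] 0.04059797983239588 G [-0.1087 -0.0266  0.1694] tilt 70.07 jawz 0.0025 yaw 1.27
-0.001, -0.003, 0.005, 0.004, -0.001, 0.001
-0.002, -0.011, 0.001, 0.004, -0.001, 0.001
-0.004, -0.019, -0.004, 0.004, -0.001, 0.001
-0.005, -0.027, -0.008, 0.004, -0.001, 0.001
-0.007, -0.035, -0.012, 0.004, -0.001, 0.001
-0.008, -0.043, -0.016, 0.004, -0.001, 0.001
-0.01, -0.051, -0.021, 0.004, -0.001, 0.001
-0.012, -0.059, -0.025, 0.004, -0.001, 0.001
-0.013, -0.068, -0.029, 0.004, -0.001, 0.001
-0.015, -0.076, -0.034, 0.004, -0.001, 0.001
-0.016, -0.084, -0.038, 0.004, -0.001, 0.001
```

View pics/s7.png

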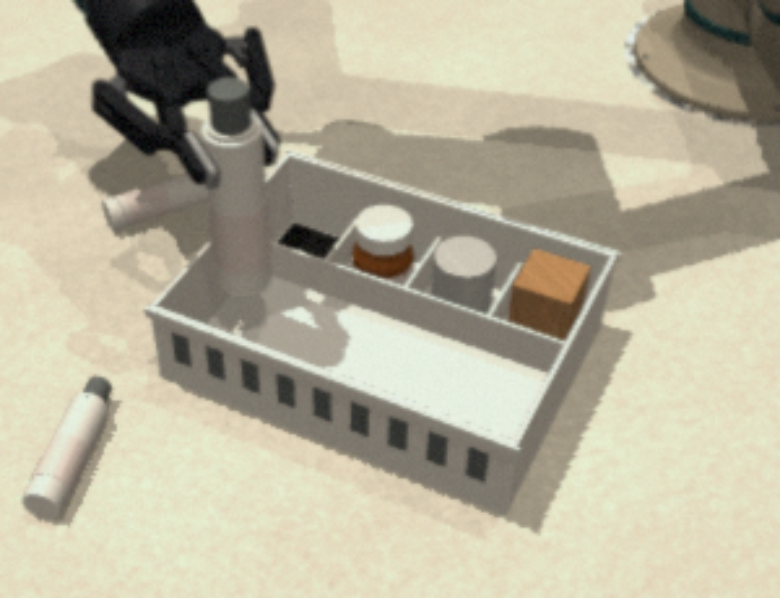

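Request:
{"op": "jog_arm", "data": {"rows": [-0.001,-0.003,0.005,0.004,-0.001,0.001,-0.002,-0.011,0.001,0.004,-0.001,0.001,-0.004,-0.019,-0.004,0.004,-0.001,0.001,-0.005,-0.027,-0.008,0.004,-0.001,0.001,-0.007,-0.035,-0.012,0.004,-0.001,0.001,-0.008,-0.043,-0.016,0.004,-0.001,0.001,-0.01,-0.051,-0.021,0.004,-0.001,0.001,-0.012,-0.059,-0.025,0.004,-0.001,0.001,-0.013,-0.068,-0.029,0.004,-0.001,0.001,-0.015,-0.076,-0.034,0.004,-0.001,0.001,-0.016,-0.084,-0.038,0.004,-0.001,0.001,-0.016,-0.084,-0.038,0.004,-0.001,0.001]}}

```text
time_s: 9.38
tcp_pos: [0.5166, -0.1274, 0.1601]
eef_rot: [-1.71, -1.265, -1.197]
ft_force: [-0.4, 0.4, -2.2]
grip_width: 0.0407
```

```bash
python3 - <<'E'
from path import *
rep()
for n in("scene","top"):
    p,d=robot.read_camera(n);np.savez(n+"8.npz",p=p,d=d)
    u,v,X=cloud(n,d);uu=(u>180)&(u<460)&(v>80)&(v<400);B=np.array([w2b(x) for x in X[uu]])
    px=p[v[uu],u[uu]].astype(int)
    m=(abs(B[:,0]+.1035)<.035)&(abs(B[:,1]-.0665)<.03)
    for lo in np.arange(.04,.24,.02):
        k=m&(B[:,2]>lo)&(B[:,2]<lo+.02)&(px.max(1)>(55 if lo<.18 else 0))
        if k.sum()>4: print("%.2f n%d x[%.3f %.3f] y[%.3f %.3f] z%.3f"%(lo,k.sum(),*np.percentile(B[k,0],[3,97]),*np.percentile(B[k,1],[3,97]),np.median(B[k,2])))
    c=p[90:340,200:500] if n=="scene" else p[190:385,200:440]
    cv2.imwrite(f"pics/{n}8.png",cv2.resize(np.clip(c.astype(float)*1.6,0,255).astype(np.uint8)[:,:,::-1],None,fx=2.4,fy=2.4))
E
```

```text
9.3833 [-0.941  0.647  1.768  0.856  1.694 -1.005] F [-0.41  0.45 -2.24] 0.04065200814298614 G [-0.1028  0.0683  0.1656] tilt 70.12 jawz -0.0036 yaw 1.278
0.04 n166 x[-0.138 -0.069] y[0.039 0.083] z0.052
0.06 n226 x[-0.138 -0.082] y[0.039 0.080] z0.069
0.08 n161 x[-0.117 -0.082] y[0.047 0.073] z0.089
0.10 n171 x[-0.116 -0.082] y[0.047 0.074] z0.110
0.12 n180 x[-0.119 -0.082] y[0.047 0.073] z0.130
0.14 n159 x[-0.111 -0.082] y[0.046 0.075] z0.150
0.16 n219 x[-0.119 -0.079] y[0.040 0.091] z0.173
0.18 n294 x[-0.137 -0.084] y[0.048 0.076] z0.188
0.20 n145 x[-0.114 -0.090] y[0.054 0.069] z0.211
0.22 n86 x[-0.115 -0.092] y[0.057 0.078] z0.221
0.04 n35 x[-0.136 -0.069] y[0.038 0.093] z0.042
0.06 n18 x[-0.138 -0.110] y[0.069 0.094] z0.075
0.10 n5 x[-0.086 -0.083] y[0.057 0.075] z0.115
0.12 n14 x[-0.089 -0.083] y[0.053 0.074] z0.128
0.16 n142 x[-0.129 -0.080] y[0.038 0.092] z0.176
0.18 n488 x[-0.137 -0.085] y[0.047 0.094] z0.188
0.20 n179 x[-0.116 -0.091] y[0.055 0.079] z0.219
0.22 n189 x[-0.114 -0.093] y[0.055 0.078] z0.221
```

View pics/scene8.png

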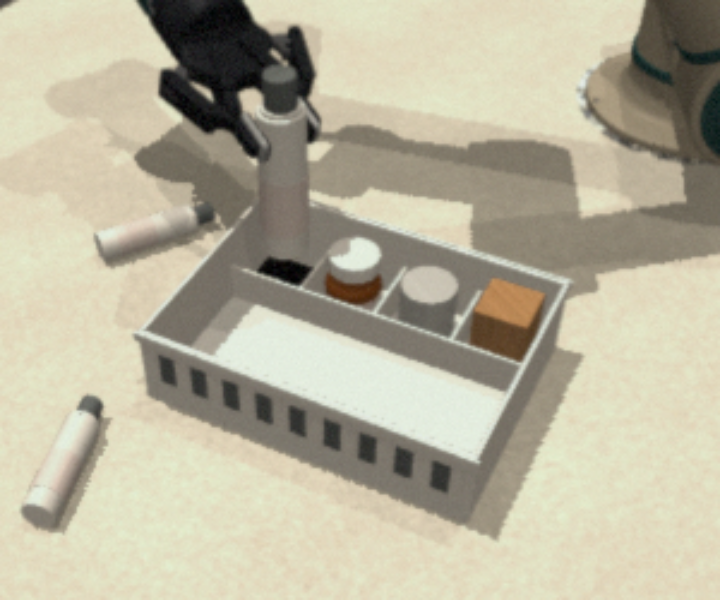

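View pics/top8.png

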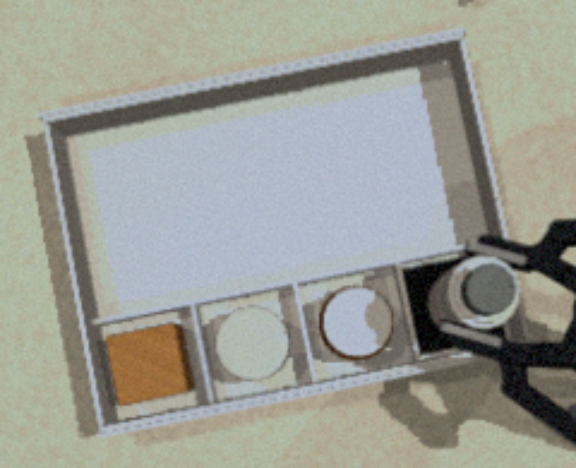

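```bash
python3 - <<'E'
from path import *
rowsu([(-.1035,.0665,.0506-.004*k,1.274) for k in range(1,10)]+[(-.1035,.0665,.0506-.038,1.274)])
E
```

```text
-0.004, 0, 0.001, -0.003, -0.002, -0.001
-0.008, 0, 0.003, -0.003, -0.002, -0.001
-0.011, 0, 0.004, -0.003, -0.002, -0.001
-0.015, 0, 0.005, -0.003, -0.002, -0.001
-0.019, 0, 0.007, -0.003, -0.002, -0.001
-0.023, 0, 0.008, -0.003, -0.002, -0.001
-0.026, 0, 0.009, -0.003, -0.002, -0.001
-0.03, 0.001, 0.011, -0.003, -0.002, -0.001
-0.034, 0.001, 0.012, -0.003, -0.002, -0.001
-0.036, 0.001, 0.013, -0.003, -0.002, -0.001
```

Request:
{"op": "jog_arm", "data": {"rows": [-0.004,0,0.001,-0.003,-0.002,-0.001,-0.008,0,0.003,-0.003,-0.002,-0.001,-0.011,0,0.004,-0.003,-0.002,-0.001,-0.015,0,0.005,-0.003,-0.002,-0.001,-0.019,0,0.007,-0.003,-0.002,-0.001,-0.023,0,0.008,-0.003,-0.002,-0.001,-0.026,0,0.009,-0.003,-0.002,-0.001,-0.03,0.001,0.011,-0.003,-0.002,-0.001,-0.034,0.001,0.012,-0.003,-0.002,-0.001,-0.036,0.001,0.013,-0.003,-0.002,-0.001,-0.036,0.001,0.013,-0.003,-0.002,-0.001]}}

```text
time_s: 10.4
tcp_pos: [0.5189, -0.1272, 0.1212]
eef_rot: [-1.712, -1.267, -1.198]
ft_force: [-0.0, 0.6, -2.9]
grip_width: 0.0404
```

```bash
cat >> path.py <<'E'
def look(t):
    for n in("scene","top"):
        p,d=robot.read_camera(n);np.savez(n+t+".npz",p=p,d=d)
        u,v,X=cloud(n,d);uu=(u>180)&(u<460)&(v>80)&(v<400);B=np.array([w2b(x) for x in X[uu]])
        px=p[v[uu],u[uu]].astype(int)
        m=(abs(B[:,0]+.1035)<.035)&(abs(B[:,1]-.0665)<.03)
        k=m&(B[:,2]>.165);print(n,"cap",k.sum(),B[k][:,:2].min(0),B[k][:,:2].max(0),np.percentile(B[k,2],[50,90]))
        for lo in np.arange(.05,.15,.02):
            k=m&(B[:,2]>lo)&(B[:,2]<lo+.02)&(px.max(1)>55)
            if k.sum()>20: print("%.2f n%d x[%.3f %.3f] y[%.3f %.3f]"%(lo,k.sum(),*np.percentile(B[k,0],[3,97]),*np.percentile(B[k,1],[3,97])))
        c=p[90:340,200:500] if n=="scene" else p[190:385,200:440]
        cv2.imwrite(f"pics/{n}{t}.png",cv2.resize(np.clip(c.astype(float)*1.6,0,255).astype(np.uint8)[:,:,::-1],None,fx=2.4,fy=2.4))
E
python3 - <<'E'
from path import *
rep();look("9")
E
```

```text
10.4 [-0.939  0.703  1.786  0.854  1.641 -1.061] F [-0.04  0.56 -2.94] 0.04043024435962676 G [-0.1031  0.0661  0.1267] tilt 70.01 jawz -0.0012 yaw 1.275
scene cap 199 [-0.11776015  0.05162993] [-0.08966433  0.07960714] [0.18022868 0.18267847]
0.05 n237 x[-0.138 -0.082] y[0.041 0.077]
0.07 n181 x[-0.138 -0.082] y[0.044 0.073]
0.09 n168 x[-0.115 -0.083] y[0.045 0.073]
0.11 n130 x[-0.103 -0.082] y[0.045 0.078]
0.13 n274 x[-0.129 -0.081] y[0.039 0.089]
top cap 337 [-0.11803658  0.05192605] [-0.09038766  0.07898117] [0.1814587  0.18349736]
0.07 n42 x[-0.138 -0.083] y[0.057 0.093]
0.13 n323 x[-0.129 -0.082] y[0.039 0.093]
```

View pics/scene9.png

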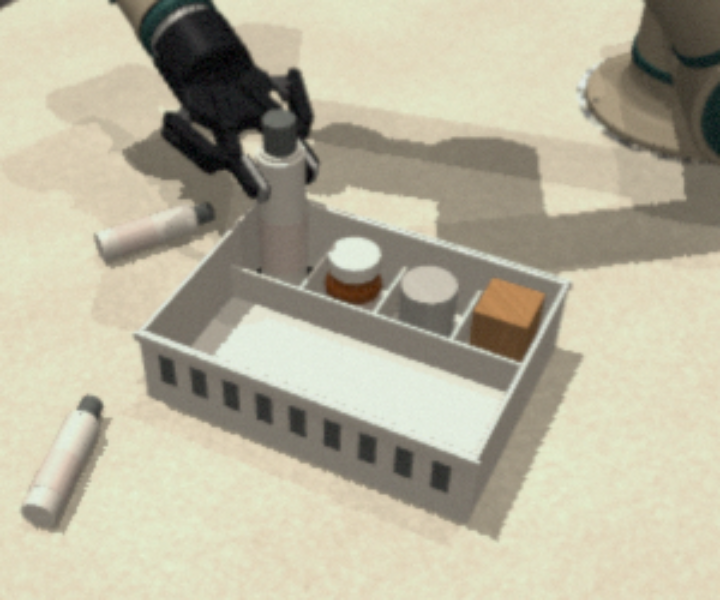

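Request:
{"op": "jog_arm", "data": {"rows": [-0.001,0,0,0,0,0,-0.002,0,0.001,0,0,0,-0.002,0,0.001,0,0,0,-0.002,0,0.001,0,0,0]}}

```text
time_s: 10.83
tcp_pos: [0.519, -0.127, 0.1196]
eef_rot: [-1.712, -1.268, -1.199]
ft_force: [-0.6, 0.6, -2.1]
grip_width: 0.0407
```

```bash
python3 - <<'E'
from path import *
rep()
E
```

```text
10.8333 [-0.938  0.705  1.788  0.854  1.639 -1.064] F [-0.63  0.59 -2.15] 0.04065613277686439 G [-0.1029  0.0659  0.1251] tilt 69.99 jawz -0.0004 yaw 1.275
```

Request:
{"op": "jog_arm", "data": {"rows": [-0.001,0,0,0,0,0,-0.0015,0,0.0005,0,0,0,-0.0015,0,0.0005,0,0,0]}}

```text
time_s: 11.08
tcp_pos: [0.5191, -0.1269, 0.119]
eef_rot: [-1.711, -1.267, -1.2]
ft_force: [-1.5, -0.6, 4.0]
grip_width: 0.0404
```

```bash
python3 - <<'E'
from path import *
rep()
E
```

```text
11.0833 [-0.939  0.707  1.788  0.855  1.639 -1.066] F [-1.51 -0.6   4.04] 0.04042298437450496 G [-0.1028  0.0658  0.1244] tilt 70.11 jawz 0.0001 yaw 1.275
```

Contact: Fz went from about -2.2 to +4 N. Releasing gently.

Request:
{"op": "jog_arm", "data": {"rows": [0,0,0,0,0,0,0,0,0,0,0,0,0,0,0,0,0,0,0,0,0,0,0,0], "fingers": 0.045, "squeeze": 20}}

```text
time_s: 11.42
tcp_pos: [0.519, -0.1271, 0.1179]
eef_rot: [-1.713, -1.268, -1.198]
ft_force: [-1.0, 0.1, 0.1]
grip_width: 0.0449
```

Request:
{"op": "jog_arm", "data": {"rows": [0,0,0,0,0,0,0,0,0,0,0,0,0,0,0,0,0,0,0,0,0,0,0,0,0,0,0,0,0,0,0,0,0,0,0,0], "fingers": 0.07}}

```text
time_s: 11.92
tcp_pos: [0.519, -0.1271, 0.1179]
eef_rot: [-1.712, -1.268, -1.198]
ft_force: [0.0, -0.4, -0.2]
grip_width: 0.07
```

```bash
python3 - <<'E'
from path import *
rep();look("10")
E
```

```text
11.9167 [-0.938  0.708  1.788  0.854  1.637 -1.066] F [ 0.01 -0.36 -0.16] 0.07004796922417864 G [-0.103   0.0659  0.1234] tilt 69.99 jawz -0.0005 yaw 1.275
scene cap 176 [-0.11519312  0.05142123] [-0.08919265  0.07972553] [0.17855367 0.18071906]
0.05 n234 x[-0.138 -0.082] y[0.041 0.079]
0.07 n191 x[-0.138 -0.082] y[0.044 0.075]
0.09 n160 x[-0.116 -0.083] y[0.046 0.071]
0.11 n173 x[-0.116 -0.083] y[0.045 0.073]
0.13 n243 x[-0.134 -0.083] y[0.039 0.077]
top cap 331 [-0.1175078   0.05212194] [-0.08978243  0.0800167 ] [0.17862483 0.18075834]
0.07 n65 x[-0.138 -0.083] y[0.045 0.092]
0.13 n287 x[-0.134 -0.083] y[0.039 0.086]
```

View pics/scene10.png

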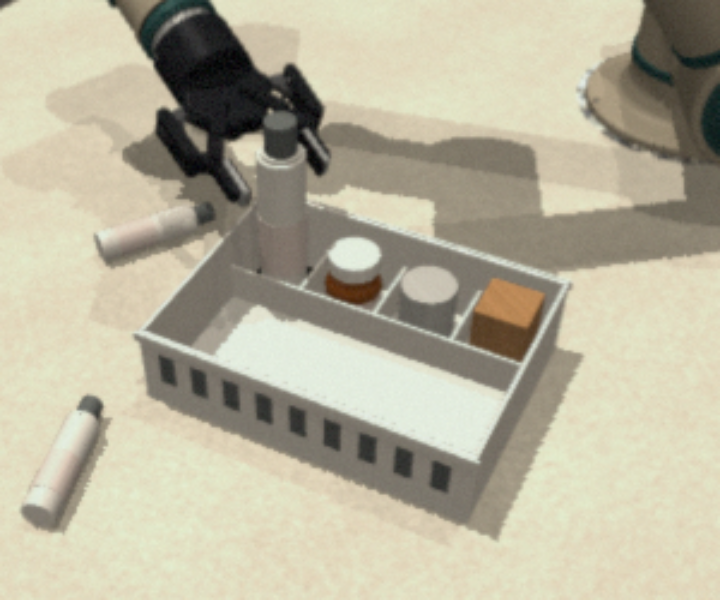

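View pics/top10.png

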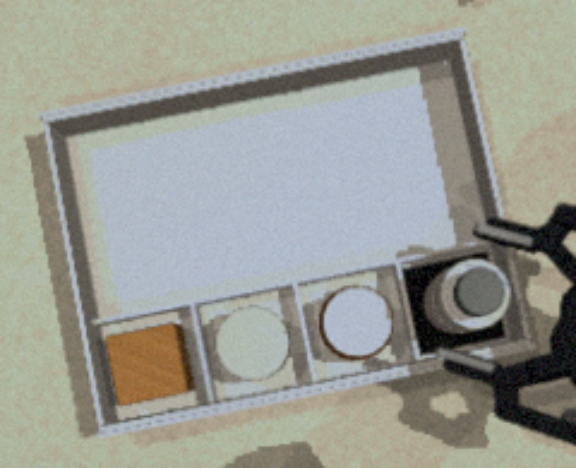

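It stands clear of both fingers, with its cap top at 0.179 m, which is 0.007 + 0.172. Backing the tool out along its axis.

Request:
{"op": "jog_arm", "data": {"rows": [0,0,-0.008,0,0,0,0,0,-0.02,0,0,0,0,0,-0.035,0,0,0,0,0,-0.05,0,0,0,0,0,-0.07,0,0,0,0,0,-0.09,0,0,0,0,0,-0.11,0,0,0,0,0,-0.12,0,0,0,0,0,-0.12,0,0,0,0,0,-0.12,0,0,0]}}

```text
time_s: 12.85
tcp_pos: [0.4859, -0.2358, 0.159]
eef_rot: [-1.714, -1.267, -1.199]
ft_force: [-1.0, 0.5, 0.5]
grip_width: 0.0699
```

```bash
python3 - <<'E'
from path import *
rep();look("11")
E
```

```text
12.85 [-1.072  0.711  1.606  0.766  1.824 -0.998] F [-1.    0.5   0.54] 0.06994588369216205 G [-0.2022  0.1214  0.1645] tilt 69.97 jawz -0.0001 yaw 1.274
scene cap 174 [-0.11581661  0.05172774] [-0.08946863  0.08104233] [0.17875167 0.18083437]
0.05 n229 x[-0.138 -0.082] y[0.041 0.078]
0.07 n199 x[-0.138 -0.082] y[0.044 0.076]
0.09 n158 x[-0.116 -0.083] y[0.045 0.071]
0.11 n171 x[-0.118 -0.083] y[0.045 0.072]
0.13 n218 x[-0.117 -0.083] y[0.046 0.073]
top cap 329 [-0.11740424  0.0524821 ] [-0.09010543  0.08001993] [0.17877236 0.18054094]
0.07 n66 x[-0.138 -0.083] y[0.039 0.092]
0.13 n266 x[-0.123 -0.084] y[0.047 0.085]
```

View pics/scene11.png

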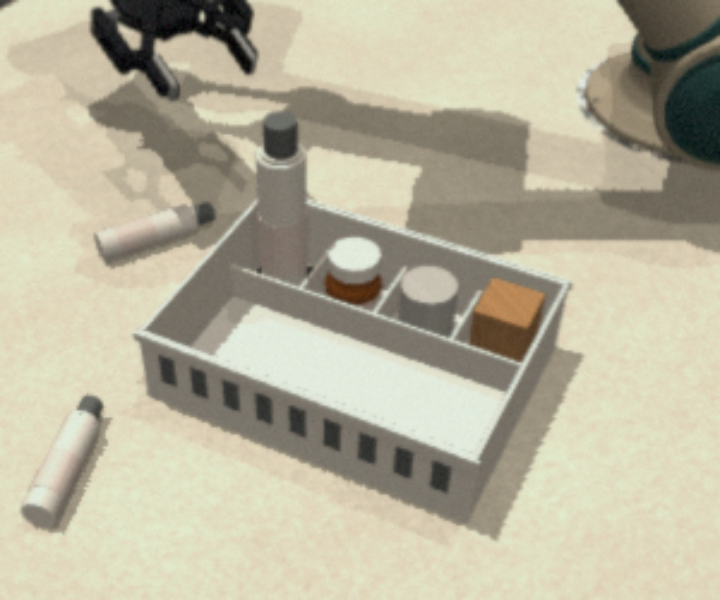

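View pics/top11.png

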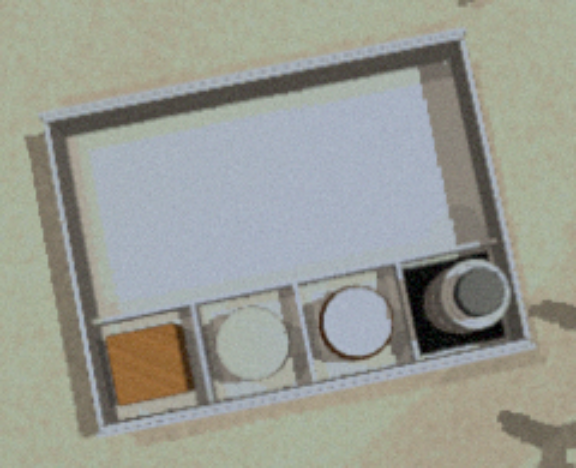

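The bottle stands on the mat, its cap at scene crop pixel (281,135). The jar, tin and carton look untouched and the gripper is clear. Handing in.

```bash
python3 -c "
from bench import robot
print(robot.sign_off())"
```

```text
the job is handed in; nothing more can be done
None
```

The bottle is standing upright on the rubber mat in the empty pocket, and the job is handed in; the sign-off gave no verdict.

- **What I did:** I gripped the bottle about 115 mm from its foot and turned it upright inside the bin. I carried it over the rib with its foot at about 0.05 m, set it down at a light contact of about 4 N, released it and backed out. This took about 13 s of the 61 s.
- **Bottle position:** In both cameras the cap top is at 0.179 m, which puts the foot on the mat at 0.007 m. The cap centre is about 1 mm from the pocket centre, and the body shows no visible lean. It read the same before and after I backed out.
- **Bystanders:** The jar, tin and carton look upright and unmoved. I judged them by eye in the pictures and did not measure them.
- **Readings that disagreed:**
  - The measured tool pose was up to 5 mm off the target after some moves, and I corrected it each time.
  - The bottle measured about 40 mm across in the grip, against the 42 mm given.
  - The foot sat about 3 mm lower in the grip than I had planned, so I set it down by contact force.

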